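# Flip the stock tags of the colour pots

### The job

Set the hinged stock tags behind the four white bins so that only the bins with a colour pot in them show green towards the robot, and the tag of the empty bin shows red: push each wrong tag with a fingertip round the back of its pin, all the way over to its other stop (right is green, left is red). Only push, do not pinch a tag between the fingers; leave the pots standing in their bins and do not disturb the tube, brush and marker lying behind the board.

Things in the scene. Friction and masses are not known exactly. Their poses are not given: they have to be found in the camera images.
- board: plywood base board of the rack, 150 x 490 x 12 mm, screwed down; origin: centre of its underside; x points away from the robot, y left along the row, z up. On it four fixed white open bins, 84 x 84 x 30 mm, walls and floor 4 mm, centres at x = -20, y = +180, +60, -60, -180 mm: full if a colour pot stands in it, else empty. Behind each, at x = +55 mm, the pin of its tag
- tag_1 (a joint): angle of the tag on pin 1 about the pin, rad. 0: left stop, red faces the robot; 2.44: right stop, green faces the robot; at 1.22 it points straight away from the robot. At both stops it leans 0.35 rad off the board's y axis, away from the robot. Friction hinge: it stays where it is left and moves with about 0.6 N pushed 34 mm from the pin
- hinge_1 (a point): axis of upright pin 1 (12 mm thick), half-way up its tag, 108 mm above the table; axes as the board's. Tag: upright plate 60 mm high (78 to 138 mm above the table), 8 mm thick, from 10 to 58 mm from the axis; pin cap to 146 mm. It belongs to the bin whose centre lies 75 mm from the axis towards the robot (board -x); pin numbers tell nothing of the place in the row
- plate_1 (a point): centre of the plate of the tag on pin 1, 34 mm from the axis of the pin; x points from the pin to the free edge, z up; the +y face is red, the -y face is green
- tag_2 (a joint): angle of the tag on pin 2 about the pin, rad. 0: left stop, red faces the robot; 2.44: right stop, green faces the robot; at 1.22 it points straight away from the robot. At both stops it leans 0.35 rad off the board's y axis, away from the robot. Friction hinge: it stays where it is left and moves with about 0.6 N pushed 34 mm from the pin
- hinge_2 (a point): axis of upright pin 2 (12 mm thick), half-way up its tag, 108 mm above the table; axes as the board's. Tag: upright plate 60 mm high (78 to 138 mm above the table), 8 mm thick, from 10 to 58 mm from the axis; pin cap to 146 mm. It belongs to the bin whose centre lies 75 mm from the axis towards the robot (board -x); pin numbers tell nothing of the place in the row
- plate_2 (a point): centre of the plate of the tag on pin 2, 34 mm from the axis of the pin; x points from the pin to the free edge, z up; the +y face is red, the -y face is green
- tag_3 (a joint): angle of the tag on pin 3 about the pin, rad. 0: left stop, red faces the robot; 2.44: right stop, green faces the robot; at 1.22 it points straight away from the robot. At both stops it leans 0.35 rad off the board's y axis, away from the robot. Friction hinge: it stays where it is left and moves with about 0.6 N pushed 34 mm from the pin
- hinge_3 (a point): axis of upright pin 3 (12 mm thick), half-way up its tag, 108 mm above the table; axes as the board's. Tag: upright plate 60 mm high (78 to 138 mm above the table), 8 mm thick, from 10 to 58 mm from the axis; pin cap to 146 mm. It belongs to the bin whose centre lies 75 mm from the axis towards the robot (board -x); pin numbers tell nothing of the place in the row
- plate_3 (a point): centre of the plate of the tag on pin 3, 34 mm from the axis of the pin; x points from the pin to the free edge, z up; the +y face is red, the -y face is green
- tag_4 (a joint): angle of the tag on pin 4 about the pin, rad. 0: left stop, red faces the robot; 2.44: right stop, green faces the robot; at 1.22 it points straight away from the robot. At both stops it leans 0.35 rad off the board's y axis, away from the robot. Friction hinge: it stays where it is left and moves with about 0.6 N pushed 34 mm from the pin
- hinge_4 (a point): axis of upright pin 4 (12 mm thick), half-way up its tag, 108 mm above the table; axes as the board's. Tag: upright plate 60 mm high (78 to 138 mm above the table), 8 mm thick, from 10 to 58 mm from the axis; pin cap to 146 mm. It belongs to the bin whose centre lies 75 mm from the axis towards the robot (board -x); pin numbers tell nothing of the place in the row
- plate_4 (a point): centre of the plate of the tag on pin 4, 34 mm from the axis of the pin; x points from the pin to the free edge, z up; the +y face is red, the -y face is green
- pot_0_mid (a point): little screw-top colour pot, teal with black lid, 60 mm wide, 58 mm high, loose, standing in one of the bins on its 4 mm floor; the point is its centre, half-way up
- pot_1_mid (a point): little screw-top colour pot, blue with white lid, 60 mm wide, 64 mm high, loose, standing in one of the bins on its 4 mm floor; the point is its centre, half-way up
- pot_2_mid (a point): little screw-top colour pot, white and green with red lid, 60 mm wide, 70 mm high, loose, standing in one of the bins on its 4 mm floor; the point is its centre, half-way up
- tube: loose bystander on the table behind the board: paint tube with red band, 37 x 118 x 30 mm, lying along its y; origin under its centre
- brush: loose bystander on the table behind the board: flat brush with wooden handle, 41 x 192 x 14 mm, lying along its y; origin under its centre
- marker: loose bystander on the table behind the board: white marker pen with red cap, 15 x 136 x 15 mm, lying along its y; origin under its centre
Mind the look-alikes: they are no part of the job. There is more than one size of the part that bears pot_1_mid; the job needs the smaller. Leave any yellow look-alike of the part that bears pot_2_mid alone.

How it is judged:
By the outcome, as a careful person would: the job done as asked, in the order asked, and still so for the second after the job is handed in, with the robot touching nothing.
It also fails if it takes over 61 s, if anything falls off the work surface, if the arm or the gripper's body presses on something with over 40 N, if the wrist force passes 120 N, or if a joint passes its speed limit or range.

### The arm

A 6-joint arm with a two-finger parallel gripper is mounted at the origin on the work surface; the furniture and walls round the work are solid. World frame = base frame: x ahead of the robot, y to its left, z up, the work surface at z = 0. Lengths are in m, angles in rad, forces in N, time in s.
With the tool pointing down it reaches from about 0.35 to 0.725 m from the base axis. Payload 4.3 kg.
Tool frame: the origin (TCP) lies on the centre line of the jaws, within the pads' length; the fingertips stand 11 mm ahead of it and the grasp point (between the pads) lies 8 mm behind it; z points along the fingers, x is the direction in which the jaws open and shut, and the axes are right-handed (so a half turn about z gives the same grasp; the last joint's range is limited). The gripper opens to 85 mm and grips with 20 to 120 N. Pads are 22 mm wide; open, the fingers measure 114 mm over their backs; the gripper's body (76 mm by 85 mm) begins 54 mm behind the grasp point. The pads swing forward as they close: fully open they stand 13 mm farther back than shut.
Start: joints at [-1.34, 0.377, 0.081, 1.274, 0, 1.46], TCP at [0.192, -0.542, 0.242] pointing down, gripper open.
Joint ranges: [-2.72, 2.72], [-0.84, 1.66], [-1.02, 1.22], [-1.77, 2.12], [-1.37, 1.28], [-3.14, 3.14]. Speed limits (rad/s): [2.57, 2.57, 3.14, 3.14, 3.14, 3.14].

### API

Orientations are given as [roll, pitch, yaw] about the fixed x, y, z axes, in that order (R = Rz(yaw) Ry(pitch) Rx(roll)).
In Python, from station import env, imaging gives the robot as it stands.
- The arm moves only by the tool apply_moves, never from a script. Its argument "commands" is a list of rows, each a list of 7 numbers: the shift along the world's x, y, z in mm, then the turn, a rotation vector about the world's x, y, z in rad, then the opening, from 0 (shut) to 1 (fully open). A call has 1 to 8 rows; each row is the pose to reach, as a shift and turn from the pose commanded when the call began; what a row does not reach only later rows make up. A row lasts 1/10 s, in which the tool goes at most 50 mm and 8.59 degrees, less where a joint would pass 70% of its speed; a pose out of reach is approached as far as the arm can. A call with a gripper value outside its range is refused whole. The fingers move at their own pace and stop on an object; "newtons" is the grip in N (left out, the last holds). Time passes only in rows, so rows that repeat a pose let the fingers close. It gives the time, the measured TCP pose, the force and the opening at its end, in the units of the state.
- env.observe(): the state, without advancing time (a new reading comes with each control period).
- imaging.grab_frame(name): name is "side" or "top" or "wrist"; returns (picture, depth): 400x640x3 uint8, red, green, blue; 400x640 float32, m along the optical axis (not along the pixel's ray), 0 where there is no reading.
- imaging.calibration(name): a dict with "fx", "fy", "cx", "cy" (pixels), "T" (4x4, takes a point from camera to world coordinates). Camera axes: x right, y up, looking along -z (the intrinsics and any distortion apply to the point x, -y, -z); pixel columns grow to the right and rows downward; lengths in m; the calibration is good to about 2 mm. A picture is of the moment at which its call begins: read the wrist's pose just before it. calibration takes no time and is no camera call; for the wrist camera it gives the pose at the moment of the call.
- env.sign_off(): hands the job in, once; it reports no verdict.
The state is a dict: "clock": time; "joints": joint angles; "joint_velocities": joint speeds; "tau": joint torques, N m; "tcp_pos": TCP position; "tcp_rot": TCP orientation; "ft_force": force on the tool from outside, world axes, zero at the start; "torque": the same for the moment, N m; "gripper_width": finger opening in m.
Only numpy, scipy, OpenCV 4.12 (cv2) and the standard library are available. Lean on these libraries where they do the work, as an engineer would, in place of code of your own. Each camera call takes 0.05 s, during which the arm holds its last target.

## Working session

There is one attempt and no reset: what is moved stays moved. The work goes in short steps, Python scripts to look and compute and a tool call to move; the robot and the scene stay as the last step left them, time stands still between calls to the robot, and variables do not carry over. Pictures are saved under pics/ and viewed, and the job is handed in when it is done.

Besides the shell and the picture viewer there is one more tool, called after "Request:" as name([rows], argument=value, ...), one row to a line, values as JSON. apply_moves: Moves the arm, as the interface text tells. Its arguments: {"type":"object","properties":{"commands":{"type":"array"},"newtons":{"type":"number"}},"required":["commands"]}

```bash
mkdir -p pics; ls; python3 - <<'E'
from station import env, imaging
import cv2,numpy as np
for n in ["top","side"]:
    p,d=imaging.grab_frame(n); cv2.imwrite(f"pics/{n}0.png",p[:,:,::-1]); np.save(f"pics/{n}0.npy",d)
    c=imaging.calibration(n); print(n,c)
s=env.observe(); print(s)
E
```

```text
pics
top {'fx': 519.796038736806, 'fy': 519.796038736806, 'cx': 325.95046576707114, 'cy': 191.39684092902638, 'T': array([[-0.02741643,  0.99278449, -0.11673605,  0.38447241],
       [-0.99940515, -0.02966694, -0.01758461, -0.08803436],
       [-0.02092093,  0.1161845 ,  0.99300729,  1.22706534],
       [ 0.        ,  0.        ,  0.        ,  1.        ]])}
side {'fx': 393.5588907440265, 'fy': 393.5588907440265, 'cx': 316.22860221659954, 'cy': 200.82286408147357, 'T': array([[-0.83755635, -0.3899054 ,  0.3827181 ,  0.868178  ],
       [ 0.5462345 , -0.58313557,  0.60131587,  0.47991937],
       [-0.01127977,  0.71268975,  0.70138868,  0.75614786],
       [ 0.        ,  0.        ,  0.        ,  1.        ]])}
{'clock': 0.1, 'joints': array([-1.34028724e+00,  3.78001852e-01,  7.97639548e-02,  1.27440945e+00,
        3.55648592e-05,  1.46051383e+00]), 'joint_velocities': array([ 6.38355128e-04, -2.53443748e-03,  2.85822667e-03, -8.40035459e-05,
        7.21719033e-04,  3.52325224e-04]), 'tau': array([ 1.21480396e-03, -4.64693534e+01,  2.70582139e+01,  1.21035040e-02,
       -6.96006828e-05, -3.33696590e-07]), 'tcp_pos': array([ 0.19207836, -0.54136452,  0.24144926]), 'tcp_rot': array([-3.14135358e+00,  1.83585945e-03, -1.23000456e+00]), 'ft_force': array([-0.34988694,  0.11426491, -0.35564405]), 'torque': array([ 0.02344636, -0.01866753, -0.01391321]), 'gripper_width': 0.08580308401739885}
```

View pics/top0.png

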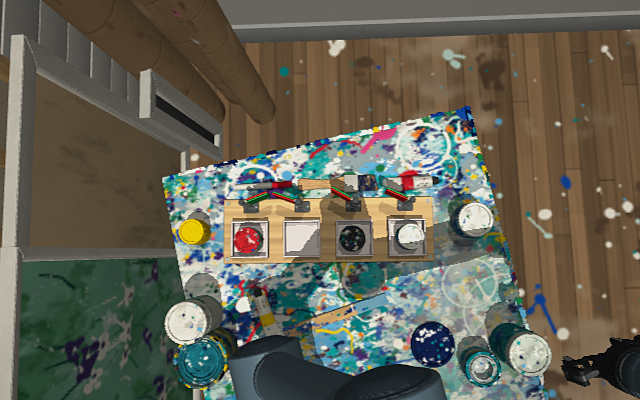

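View pics/side0.png

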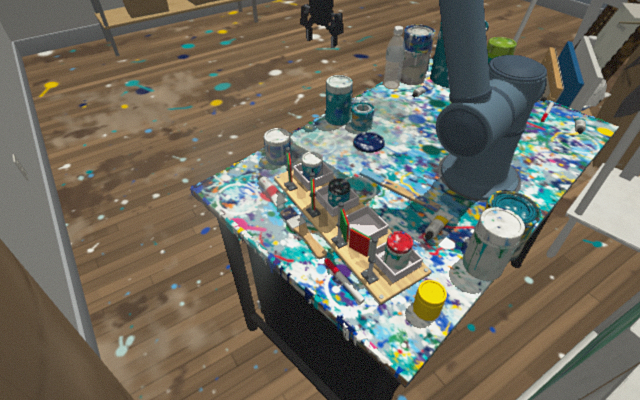

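```bash
python3 - <<'E'
import cv2
a=cv2.imread("pics/top0.png")[165:275,210:440]
cv2.imwrite("pics/top0z.png",cv2.resize(a,None,fx=3.4,fy=3.4,interpolation=cv2.INTER_CUBIC))
a=cv2.imread("pics/side0.png")[140:310,240:450]
cv2.imwrite("pics/side0z.png",cv2.resize(a,None,fx=3.5,fy=3.5,interpolation=cv2.INTER_CUBIC))
E
```

```text
(no output)
```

View pics/top0z.png

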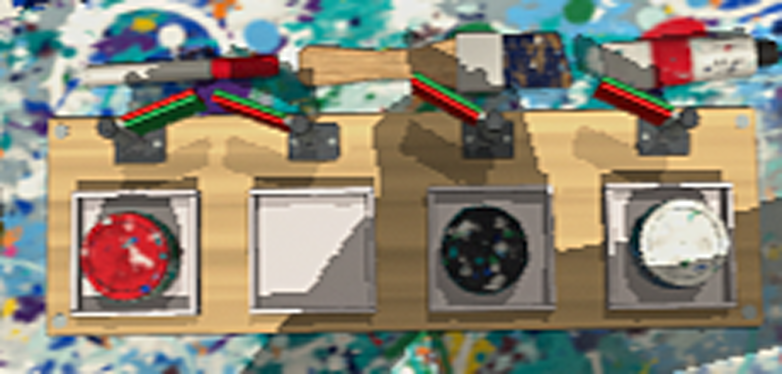

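View pics/side0z.png

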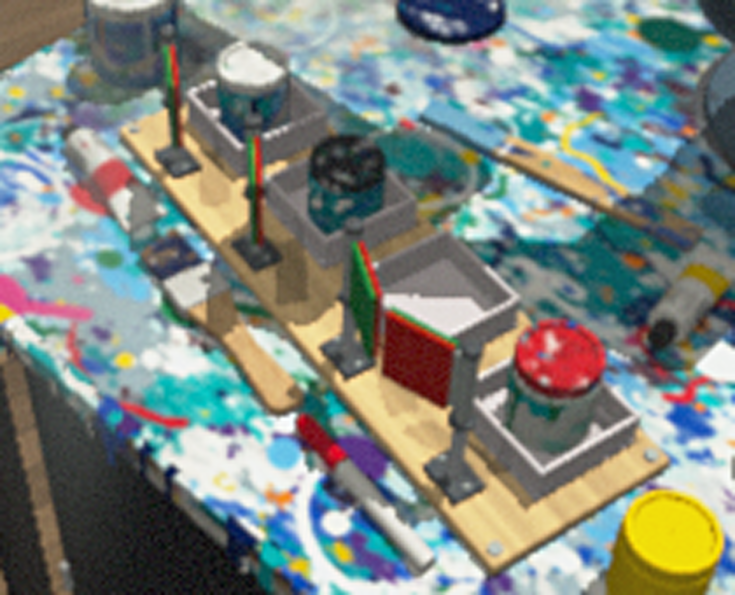

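```bash
cat > h.py <<'E'
import numpy as np
from station import env, imaging
def ray(n,u,v,z):
    c=imaging.calibration(n);T=c["T"]
    d=T[:3,:3]@np.array([(u-c["cx"])/c["fx"],-(v-c["cy"])/c["fy"],-1.])
    o=T[:3,3]; return o+d*(z-o[2])/d[2]
E
python3 - <<'E'
from h import *
np.set_printoptions(precision=4,suppress=True)
z=lambda u,v,h:ray("top",210+(u+.5)/3.4-.5,165+(v+.5)/3.4-.5,h)
C=[z(*p,.012)[:2] for p in[(50,118),(755,106),(762,325),(48,332)]]
for i in range(4): print("corner",C[i],np.linalg.norm(C[i]-C[(i+1)%4]))
for p in[(112,127),(325,125),(488,122),(687,118)]: print("cap",z(*p,.146))
for n,p in dict(t2=(216,95),t3=(413,80),t4=(600,85),t1=(200,95)).items(): print(n,z(*p,.138))
bins=[[(72,193),(198,190),(198,313),(72,315)],[(253,190),(375,188),(375,311),(252,312)],[(430,188),(551,187),(553,308),(429,311)],[(605,184),(731,184),(733,306),(607,309)]]
B=[]
for b in bins:
    q=np.array([z(*p,.042)[:2] for p in b]);B.append(q.mean(0)); print("bin",q.mean(0),np.linalg.norm(np.diff(q,axis=0),axis=1))
B=np.array(B);d=B[0]-B[3];print("yaw",np.arctan2(-d[0],d[1]),np.linalg.norm(d))
a=np.arctan2(-d[0],d[1]);print("pins",B+.075*np.array([np.cos(a),np.sin(a)]))
D=np.load("pics/top0.npy")
E
```

```text
corner [0.5156 0.1737] 0.48752804898961516
corner [ 0.5095 -0.3138] 0.1495474307745074
corner [ 0.36   -0.3109] 0.48672724317288435
corner [0.3684 0.1757] 0.1471887101615686
cap [0.4944 0.1065 0.146 ]
cap [ 0.4918 -0.025   0.146 ]
cap [ 0.4907 -0.1252  0.146 ]
cap [ 0.4895 -0.2471  0.146 ]
t2 [0.5133 0.0429 0.138 ]
t3 [ 0.519  -0.0798  0.138 ]
t4 [ 0.5124 -0.1955  0.138 ]
t1 [0.5136 0.0528 0.138 ]
bin [0.42   0.1105] [0.0851 0.0821 0.0844]
bin [ 0.4183 -0.0095] [0.082  0.0819 0.082 ]
bin [ 0.4162 -0.1277] [0.081  0.0804 0.0824]
bin [ 0.4147 -0.2464] [0.084  0.081  0.0834]
yaw -0.014930944504461504 0.35691266656030984
pins [[ 0.495   0.1093]
 [ 0.4933 -0.0106]
 [ 0.4912 -0.1289]
 [ 0.4897 -0.2475]]
```

```bash
python3 - <<'E'
from h import *
D=np.load("pics/top0.npy");c=imaging.calibration("top");T=c["T"]
v,u=np.mgrid[:400,:640]
P=np.stack([(u-c["cx"])/c["fx"]*D,-(v-c["cy"])/c["fy"]*D,-D],-1)@T[:3,:3].T+T[:3,3]
for n,(a,b) in dict(wcan=(470,220),teal=(525,350),dark=(482,367),blue=(433,343)).items():
    print(n,P[b,a].round(3))
m=(P[...,2]>.136)&(P[...,2]<.16)&(P[...,0]>.46)&(P[...,0]<.54)&(P[...,1]<.18)&(P[...,1]>-.32)&(D>0)
import cv2
n,l,s,ce=cv2.connectedComponentsWithStats(m.astype(np.uint8))
for i in range(1,n):
    q=P[l==i]; print(s[i,4],q.mean(0).round(3),q.min(0).round(3),q.max(0).round(3))
m2=m&(P[...,2]>.141); n,l,s,ce=cv2.connectedComponentsWithStats(m2.astype(np.uint8))
for i in range(1,n): print("cap",s[i,4],P[l==i].mean(0).round(4))
E
```

```text
wcan [ 0.446 -0.381  0.083]
teal [ 0.18  -0.458  0.149]
dark [ 0.126 -0.399  0.042]
blue [ 0.173 -0.301  0.003]
76 [ 0.509 -0.099  0.139] [ 0.495 -0.119  0.136] [ 0.524 -0.077  0.144]
79 [ 0.505 -0.216  0.139] [ 0.492 -0.238  0.136] [ 0.518 -0.195  0.145]
77 [0.506 0.08  0.139] [0.495 0.058 0.136] [0.517 0.103 0.143]
80 [0.505 0.023 0.139] [0.494 0.001 0.136] [0.517 0.045 0.144]
31 [ 0.489 -0.247  0.145] [ 0.484 -0.253  0.136] [ 0.495 -0.242  0.151]
31 [0.495 0.111 0.144] [0.488 0.105 0.138] [0.502 0.118 0.149]
30 [ 0.492 -0.008  0.145] [ 0.487 -0.014  0.141] [ 0.498 -0.003  0.149]
32 [ 0.491 -0.128  0.145] [ 0.486 -0.133  0.141] [ 0.496 -0.123  0.149]
cap 1 [ 0.5211 -0.0797  0.1414]
cap 1 [ 0.5188 -0.0859  0.1416]
cap 1 [ 0.5132 -0.2013  0.1415]
cap 1 [ 0.513  -0.2053  0.1424]
cap 1 [0.5167 0.0596 0.1422]
cap 1 [ 0.5144 -0.09    0.1416]
cap 1 [ 0.512  -0.0942  0.1427]
cap 1 [ 0.5085 -0.2049  0.1445]
cap 2 [0.5139 0.0395 0.1427]
cap 3 [ 0.5055 -0.1017  0.1424]
cap 1 [ 0.5066 -0.2115  0.1411]
cap 3 [ 0.5033 -0.2238  0.1423]
cap 1 [0.5104 0.0638 0.1425]
cap 1 [0.5105 0.0598 0.141 ]
cap 4 [0.5053 0.0159 0.1424]
cap 1 [ 0.5055 -0.1066  0.1411]
cap 1 [ 0.5022 -0.2176  0.1412]
cap 1 [ 0.4996 -0.2342  0.1413]
cap 1 [0.5044 0.0745 0.1424]
cap 1 [0.5065 0.0703 0.1417]
cap 1 [0.5055 0.0345 0.141 ]
cap 1 [0.503  0.026  0.1423]
cap 3 [0.5003 0.0078 0.1424]
cap 1 [ 0.5009 -0.1064  0.1442]
cap 1 [ 0.4976 -0.2299  0.1411]
cap 1 [ 0.4971 -0.2379  0.1439]
cap 29 [ 0.4897 -0.247   0.1457]
cap 29 [0.4945 0.1111 0.1447]
cap 1 [0.503  0.0957 0.1418]
cap 2 [0.5005 0.0882 0.1426]
cap 1 [0.5027 0.0831 0.1412]
cap 3 [0.4981 0.0023 0.1419]
cap 27 [ 0.4924 -0.0085  0.1458]
cap 31 [ 0.4909 -0.1279  0.1452]
cap 1 [ 0.4932 -0.2359  0.1415]
cap 1 [0.4987 0.0977 0.1426]
cap 1 [0.4987 0.0938 0.141 ]
```

Request:
apply_moves([
  [35, 42, 0, 0, 0, -0.05, 0.5],
  [70, 84, 0, 0, 0, -0.1, 0],
  [105, 126, 0, 0, 0, -0.15, 0],
  [140, 168, 0, 0, 0, -0.2, 0],
  [175, 210, 0, 0, 0, -0.25, 0],
  [210, 252, 0, 0, 0, -0.3, 0],
  [245, 294, 0, 0, 0, -0.355, 0],
  [273, 333, 0, 0, 0, -0.355, 0],
], newtons=40)

```text
clock: 0.9
tcp_pos: [0.4475, -0.2315, 0.242]
tcp_rot: [3.141, 0.0, -1.586]
ft_force: [1.3, -1.2, -0.1]
gripper_width: 0.0003
```

Request:
apply_moves([
  [0, 0, 0, 0, 0, 0, 0],
  [0, 0, 0, 0, 0, 0, 0],
  [0, 0, 0, 0, 0, 0, 0],
])

```text
clock: 1.2
tcp_pos: [0.4459, -0.234, 0.242]
tcp_rot: [3.141, -0.0, -1.586]
ft_force: [-0.7, 0.5, 0.1]
gripper_width: -0.0002
```

```bash
python3 - <<'E'
from h import *; import cv2
s=env.observe();print(s["tcp_pos"],s["joints"])
for n in ["wrist","side"]:
    p,d=imaging.grab_frame(n); cv2.imwrite(f"pics/{n}1.png",p[:,:,::-1])
E
```

```text
[ 0.44593926 -0.23398333  0.24201683] [-6.08846158e-01  2.32767878e-01 -1.20169364e-01  1.21853277e+00
 -6.55094623e-04  2.54789427e+00]
```

View pics/wrist1.png

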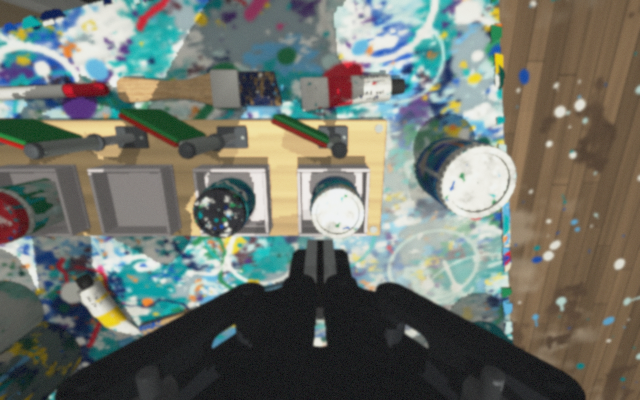

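View pics/side1.png

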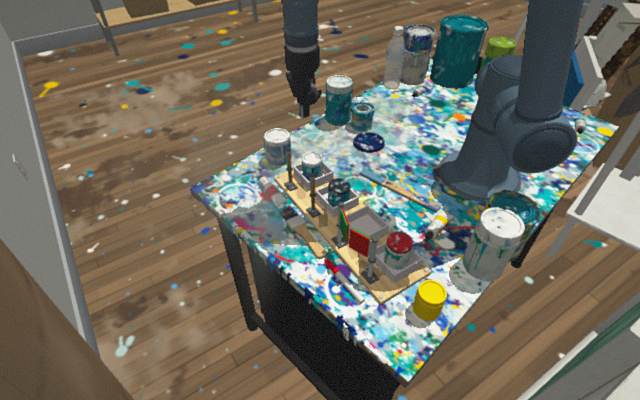

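Request:
apply_moves([
  [19, 27, 0, 0, 0, 0, 0],
  [19, 27, -40, 0, 0, 0, 0],
  [19, 27, -80, 0, 0, 0, 0],
  [19, 27, -110, 0, 0, 0, 0],
  [19, 27, -130, 0, 0, 0, 0],
  [19, 27, -130, 0, 0, 0, 0],
])

```text
clock: 1.9
tcp_pos: [0.4625, -0.2062, 0.1094]
tcp_rot: [3.136, 0.003, -1.588]
ft_force: [-0.1, -0.1, -0.1]
gripper_width: 0.0003
```

```bash
python3 - <<'E'
from h import *; import cv2
s=env.observe();print(s["tcp_pos"],s["tcp_rot"],s["ft_force"])
p,d=imaging.grab_frame("side");cv2.imwrite(f"pics/s2.png",cv2.resize(p[100:310,220:450,::-1],None,fx=3,fy=3))
p,d=imaging.grab_frame("wrist"); cv2.imwrite(f"pics/w2.png",p[:,:,::-1])
E
```

```text
[ 0.46249615 -0.20620315  0.10939852] [ 3.13591275e+00  3.03140880e-03 -1.58766373e+00] [-0.09586925 -0.13913921 -0.14305876]
```

View pics/w2.png

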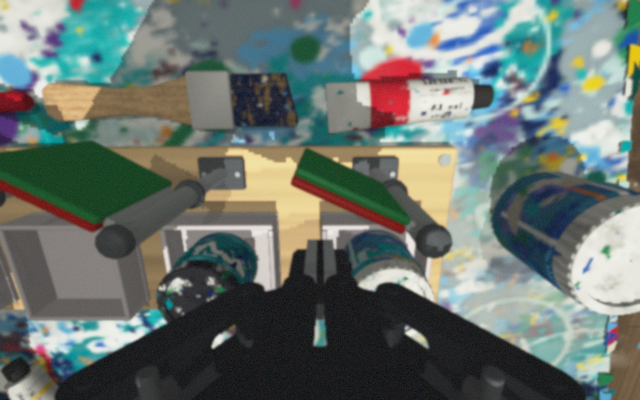

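View pics/s2.png

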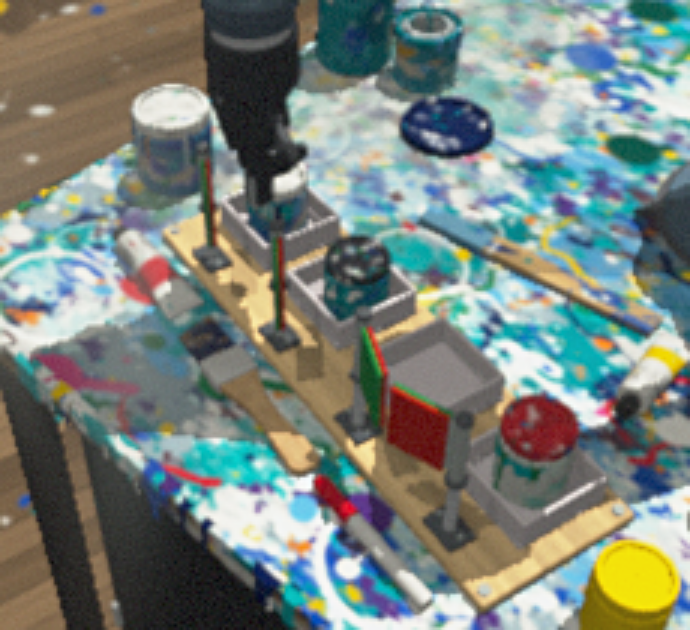

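```bash
cat > path.py <<'E'
import numpy as np,sys
from h import *
P=np.array(eval(sys.argv[1])); r=float(sys.argv[2])
s=env.observe()["tcp_pos"][:2]; print(s)
for a in np.linspace(.365,2.805,13):
    u=np.array([np.sin(a),np.cos(a)]);m=np.array([np.cos(a),-np.sin(a)])
    c=P+r*u-m*(.004+.011*abs(m[0])+.0145*abs(m[1]))
    print(round(a,2),((c-s)*1000).round(0))
E
python3 path.py "[.490,-.247]" .040
```

```text
[ 0.46504713 -0.20726223]
0.36 [21.  5.]
0.57 [29.  5.]
0.77 [37.  4.]
0.98 [46.  1.]
1.18 [54. -4.]
1.38 [ 60. -12.]
1.59 [ 65. -22.]
1.79 [ 68. -28.]
1.99 [ 70. -36.]
2.2 [ 70. -45.]
2.4 [ 68. -54.]
2.6 [ 63. -63.]
2.8 [ 56. -71.]
```

Request:
apply_moves([
  [12, 5, 0, 0, 0, 0, 0],
  [21, 5, 0, 0, 0, 0, 0],
  [29, 5, 0, 0, 0, 0, 0],
  [37, 4, 0, 0, 0, 0, 0],
  [46, 1, 0, 0, 0, 0, 0],
  [54, -4, 0, 0, 0, 0, 0],
  [60, -12, 0, 0, 0, 0, 0],
  [60, -12, 0, 0, 0, 0, 0],
])

```text
clock: 2.8
tcp_pos: [0.5268, -0.2198, 0.1123]
tcp_rot: [-3.14, -0.001, -1.586]
ft_force: [-0.3, -0.1, 0.0]
gripper_width: 0.0002
```

```bash
python3 - <<'E'
from h import *; import cv2
p,d=imaging.grab_frame("side");cv2.imwrite(f"pics/s3.png",cv2.resize(p[100:310,220:450,::-1],None,fx=3,fy=3))
s=env.observe();print(s["tcp_pos"],s["tcp_rot"],s["ft_force"])
E
python3 path.py "[.490,-.247]" .040
```

```text
[ 0.52620938 -0.21921263  0.11226174] [-3.14106005e+00 -4.05554199e-04 -1.58577039e+00] [-0.73267549 -0.51449441 -0.13983388]
[ 0.52620938 -0.21921263]
0.36 [-40.  17.]
0.57 [-32.  17.]
0.77 [-24.  16.]
0.98 [-16.  13.]
1.18 [-8.  7.]
1.38 [-1. -0.]
1.59 [  4. -10.]
1.79 [  7. -16.]
1.99 [  9. -24.]
2.2 [  9. -33.]
2.4 [  7. -42.]
2.6 [  2. -51.]
2.8 [ -5. -59.]
```

View pics/s3.png

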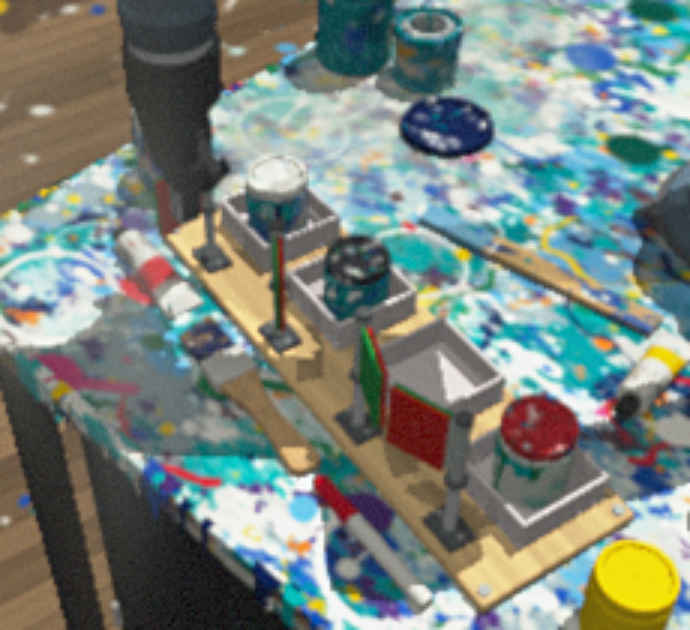

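Request:
apply_moves([
  [5, -10, 0, 0, 0, 0, 0],
  [8, -17, 0, 0, 0, 0, 0],
  [10, -25, 0, 0, 0, 0, 0],
  [10, -34, 0, 0, 0, 0, 0],
  [8, -43, 0, 0, 0, 0, 0],
  [3, -52, 0, 0, 0, 0, 0],
  [-4, -58, 0, 0, 0, 0, 0],
  [-4, -58, 0, 0, 0, 0, 0],
])

```text
clock: 3.65
tcp_pos: [0.5204, -0.2774, 0.1124]
tcp_rot: [3.141, -0.001, -1.587]
ft_force: [0.2, 0.7, -0.5]
gripper_width: -0.0
```

```bash
python3 - <<'E'
from h import *; import cv2
p,d=imaging.grab_frame("side");cv2.imwrite(f"pics/s4.png",cv2.resize(p[100:310,220:450,::-1],None,fx=3,fy=3))
p,d=imaging.grab_frame("wrist"); cv2.imwrite(f"pics/w4.png",p[:,:,::-1])
s=env.observe();print(s["tcp_pos"],s["tcp_rot"],s["ft_force"])
E
```

```text
[ 0.52117261 -0.27657829  0.11242926] [ 3.14152457e+00 -1.59836516e-04 -1.58569778e+00] [0.26042267 0.24251398 0.48485391]
```

View pics/s4.png

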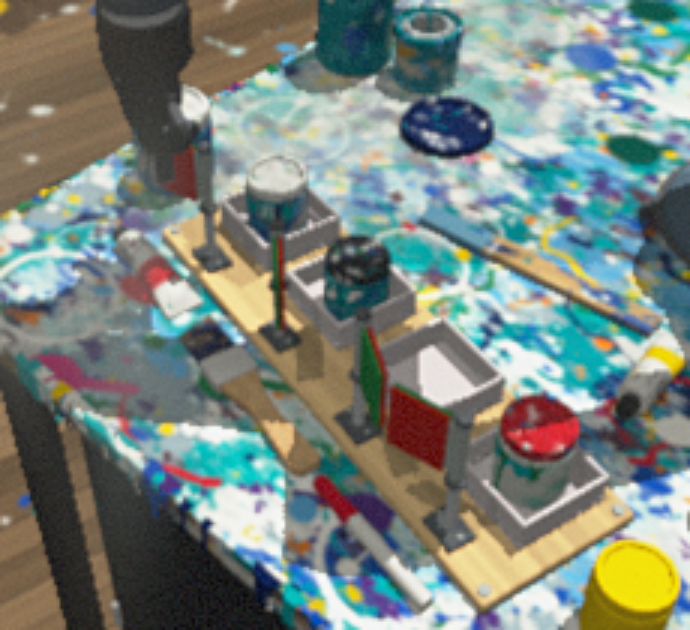

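View pics/w4.png

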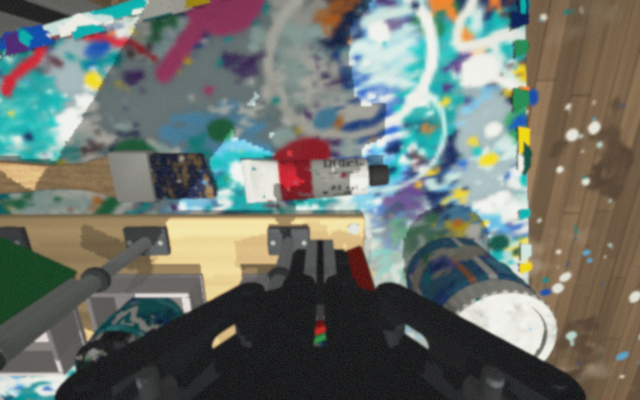

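Request:
apply_moves([
  [-1, 0, 0, 0, 0, 0, 0],
  [-2, -1, 0, 0, 0, 0, 0],
  [-3, -1, 0, 0, 0, 0, 0],
  [-4, -1, 0, 0, 0, 0, 0],
  [-4, -1, 0, 0, 0, 0, 0],
])

```text
clock: 4.25
tcp_pos: [0.5177, -0.2773, 0.1124]
tcp_rot: [-3.141, -0.0, -1.585]
ft_force: [0.6, -0.3, -0.1]
gripper_width: -0.0005
```

Request:
apply_moves([
  [-1, 0, 0, 0, 0, 0, 0],
  [-2, -1, 0, 0, 0, 0, 0],
  [-3, -1, 0, 0, 0, 0, 0],
  [-3, -1, 0, 0, 0, 0, 0],
])

```text
clock: 4.65
tcp_pos: [0.5168, -0.2776, 0.1126]
tcp_rot: [-3.137, 0.002, -1.584]
ft_force: [7.7, 2.7, -1.9]
gripper_width: -0.0001
```

```bash
cat > tags.py <<'E'
from h import *; import cv2,sys
p,D=imaging.grab_frame("top");cv2.imwrite(f"pics/{sys.argv[1]}.png",cv2.resize(p[165:275,210:440,::-1],None,fx=3.4,fy=3.4,interpolation=cv2.INTER_CUBIC))
c=imaging.calibration("top");T=c["T"]
v,u=np.mgrid[:400,:640]
P=np.stack([(u-c["cx"])/c["fx"]*D,-(v-c["cy"])/c["fy"]*D,-D],-1)@T[:3,:3].T+T[:3,3]
for i,q in {1:(.4945,.111),2:(.4924,-.0085),3:(.491,-.128),4:(.490,-.247)}.items():
    R=np.hypot(P[...,0]-q[0],P[...,1]-q[1]); m=(D>0)&(P[...,2]>.133)&(P[...,2]<.146)&(R>.014)&(R<.062)
    X=P[m][:,:2]
    if len(X)>10:
        mu=X.mean(0);w,V=np.linalg.eigh(np.cov(X.T));a=V[:,1]; a=a*np.sign(a@(mu-q)); print(i,len(X),"angle board",round(np.arctan2(a[0],a[1])-.365,3),"mean-dir",round(np.arctan2(*(mu-q))-.365,3))
s=env.observe();print(s["tcp_pos"],s["ft_force"],s["clock"])
E
python3 tags.py t5
```

```text
1 85 angle board 2.44 mean-dir 2.425
2 81 angle board -0.001 mean-dir 0.019
3 82 angle board 0.174 mean-dir 0.184
[ 0.51686348 -0.27755202  0.11259096] [ 6.74499693  2.29854953 -2.44200712] 4.7
```

View pics/t5.png

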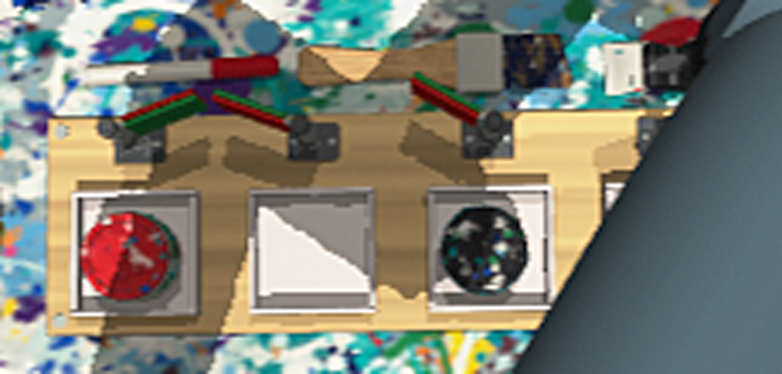

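Request:
apply_moves([
  [12, 4, 0, 0, 0, 0, 0],
  [14, 5, 40, 0, 0, 0, 0],
  [14, 5, 88, 0, 0, 0, 0],
  [0, 50, 88, 0, 0, 0, 0],
  [-15, 95, 88, 0, 0, 0, 0],
  [-30, 140, 88, 0, 0, 0, 0],
  [-48, 185, 88, 0, 0, 0, 0],
  [-48, 190, 88, 0, 0, 0, 0],
])

```text
clock: 5.5
tcp_pos: [0.463, -0.0839, 0.1999]
tcp_rot: [3.137, 0.002, -1.581]
ft_force: [0.1, -0.5, -0.3]
gripper_width: -0.0003
```

Request:
apply_moves([
  [0, 0, 0, 0, 0, 0, 0],
  [0, 0, 0, 0, 0, 0, 0],
])

```text
clock: 5.7
tcp_pos: [0.4674, -0.0891, 0.2006]
tcp_rot: [-3.141, -0.001, -1.585]
ft_force: [0.2, -0.2, -0.2]
gripper_width: 0.0001
```

```bash
python3 tags.py t6; python3 path.py "[.491,-.128]" .040
```

```text
1 82 angle board 2.43 mean-dir 2.419
2 38 angle board 0.018 mean-dir 0.012
4 79 angle board 2.438 mean-dir 2.455
[ 0.46752146 -0.08947542  0.20047169] [-0.58936331 -0.09440785 -0.70739696] 5.75
[ 0.46752146 -0.08947542]
0.36 [20.  6.]
0.57 [27.  7.]
0.77 [36.  5.]
0.98 [44.  2.]
1.18 [52. -3.]
1.38 [ 59. -11.]
1.59 [ 64. -20.]
1.79 [ 67. -27.]
1.99 [ 69. -35.]
2.2 [ 69. -44.]
2.4 [ 67. -53.]
2.6 [ 62. -62.]
2.8 [ 55. -70.]
```

View pics/t6.png

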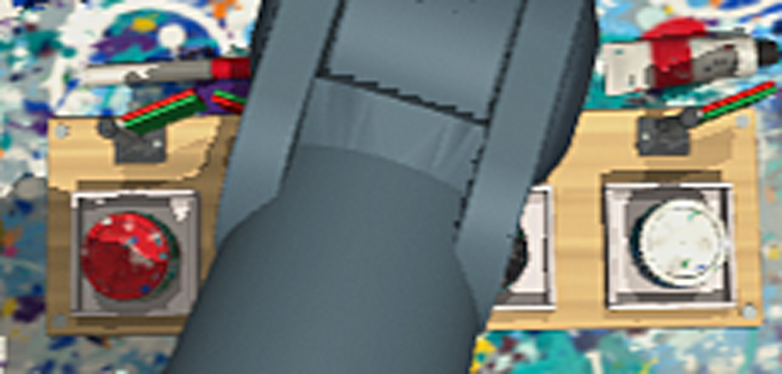

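Request:
apply_moves([
  [-2, 0, -40, 0, 0, 0, 0],
  [-2, 0, -75, 0, 0, 0, 0],
  [-2, 0, -88, 0, 0, 0, 0],
  [-2, 0, -88, 0, 0, 0, 0],
  [10, 5, -88, 0, 0, 0, 0],
  [19, 6, -88, 0, 0, 0, 0],
  [27, 7, -88, 0, 0, 0, 0],
  [36, 5, -88, 0, 0, 0, 0],
])

```text
clock: 6.55
tcp_pos: [0.5042, -0.0834, 0.1132]
tcp_rot: [-3.14, -0.001, -1.584]
ft_force: [-0.7, 0.0, -0.3]
gripper_width: -0.0003
```

```bash
python3 - <<'E'
from h import *; import cv2
p,d=imaging.grab_frame("side");cv2.imwrite(f"pics/s7.png",cv2.resize(p[100:310,220:450,::-1],None,fx=3,fy=3))
s=env.observe();print(s["tcp_pos"],s["tcp_rot"],s["ft_force"])
E
python3 path.py "[.491,-.128]" .040
```

```text
[ 0.50560187 -0.08388393  0.11314513] [-3.13861692e+00 -9.81818580e-04 -1.58449368e+00] [ 1.11972863 -0.15399777 -0.74312013]
[ 0.50560187 -0.08388393]
0.36 [-18.   0.]
0.57 [-11.   1.]
0.77 [-2. -0.]
0.98 [ 6. -3.]
1.18 [14. -9.]
1.38 [ 21. -17.]
1.59 [ 26. -26.]
1.79 [ 29. -33.]
1.99 [ 31. -41.]
2.2 [ 31. -49.]
2.4 [ 29. -59.]
2.6 [ 24. -68.]
2.8 [ 17. -76.]
```

View pics/s7.png

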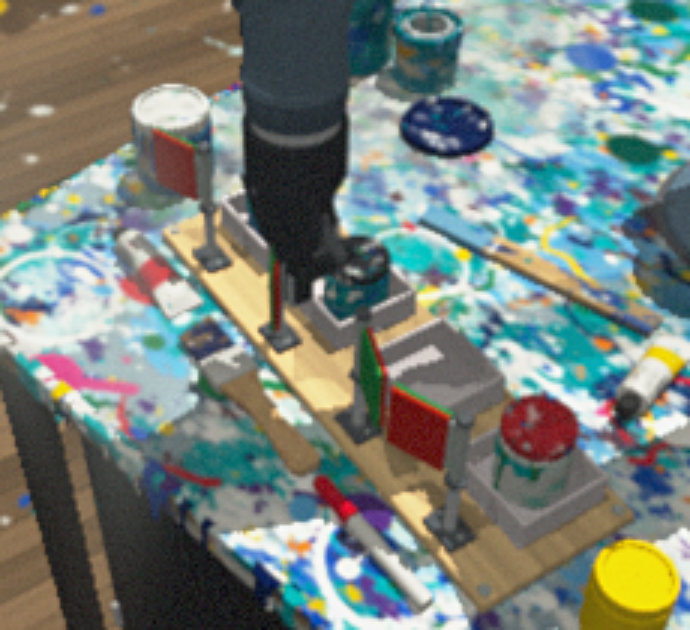

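Request:
apply_moves([
  [8, -3, 0, 0, 0, 0, 0],
  [16, -9, 0, 0, 0, 0, 0],
  [23, -17, 0, 0, 0, 0, 0],
  [28, -26, 0, 0, 0, 0, 0],
  [31, -33, 0, 0, 0, 0, 0],
  [33, -41, 0, 0, 0, 0, 0],
  [33, -50, 0, 0, 0, 0, 0],
  [31, -59, 0, 0, 0, 0, 0],
])

```text
clock: 7.4
tcp_pos: [0.5337, -0.1432, 0.1124]
tcp_rot: [-3.141, -0.0, -1.585]
ft_force: [0.5, 0.9, 0.3]
gripper_width: -0.0
```

Request:
apply_moves([
  [-5, -9, 0, 0, 0, 0, 0],
  [-11, -16, 0, 0, 0, 0, 0],
  [-13, -16, 0, 0, 0, 0, 0],
  [-15, -17, 0, 0, 0, 0, 0],
  [-16, -17, 0, 0, 0, 0, 0],
  [-16, -17, 0, 0, 0, 0, 0],
])

```text
clock: 8.0
tcp_pos: [0.5193, -0.1593, 0.1127]
tcp_rot: [-3.138, -0.0, -1.584]
ft_force: [4.9, -0.7, -4.0]
gripper_width: 0.0002
```

Request:
apply_moves([
  [-1, 0, 0, 0, 0, 0, 0],
  [-2, -1, 0, 0, 0, 0, 0],
  [-3, -1, 0, 0, 0, 0, 0],
  [-3, -1, 0, 0, 0, 0, 0],
])

```text
clock: 8.4
tcp_pos: [0.519, -0.1594, 0.1129]
tcp_rot: [-3.133, 0.002, -1.583]
ft_force: [12.5, 2.7, -7.9]
gripper_width: -0.0
```

Stop reached. Retreat up, then clear of the view.

Request:
apply_moves([
  [12, 4, 0, 0, 0, 0, 0],
  [16, 5, 40, 0, 0, 0, 0],
  [16, 5, 88, 0, 0, 0, 0],
  [-30, 5, 120, 0, 0, 0, 0],
  [-75, -20, 130, 0, 0, 0, 0],
  [-110, -50, 130, 0, 0, 0, 0],
  [-140, -90, 130, 0, 0, 0, 0],
  [-165, -130, 130, 0, 0, 0, 0],
])

```text
clock: 9.2
tcp_pos: [0.348, -0.2902, 0.2429]
tcp_rot: [3.141, -0.0, -1.583]
ft_force: [0.8, -0.3, -0.2]
gripper_width: 0.0003
```

Request:
apply_moves([
  [-20, -40, 0, 0, 0, 0, 0],
  [-40, -80, 0, 0, 0, 0, 0],
  [-60, -120, 0, 0, 0, 0, 0],
  [-60, -120, 0, 0, 0, 0, 0],
  [-60, -120, 0, 0, 0, 0, 0],
])

```text
clock: 9.7
tcp_pos: [0.2891, -0.4102, 0.242]
tcp_rot: [3.141, 0.001, -1.587]
ft_force: [0.5, 0.6, -1.0]
gripper_width: 0.0003
```

```bash
python3 tags.py t8; python3 - <<'E'
from h import *; import cv2
p,d=imaging.grab_frame("side");cv2.imwrite(f"pics/s8.png",cv2.resize(p[100:310,220:450,::-1],None,fx=3,fy=3))
E
```

```text
1 81 angle board 2.439 mean-dir 2.419
2 82 angle board 0.005 mean-dir 0.017
3 83 angle board 2.435 mean-dir 2.43
4 82 angle board 2.43 mean-dir 2.456
[ 0.28963762 -0.4093278   0.24207084] [0.86443196 0.22406157 0.12555586] 9.75
```

View pics/t8.png

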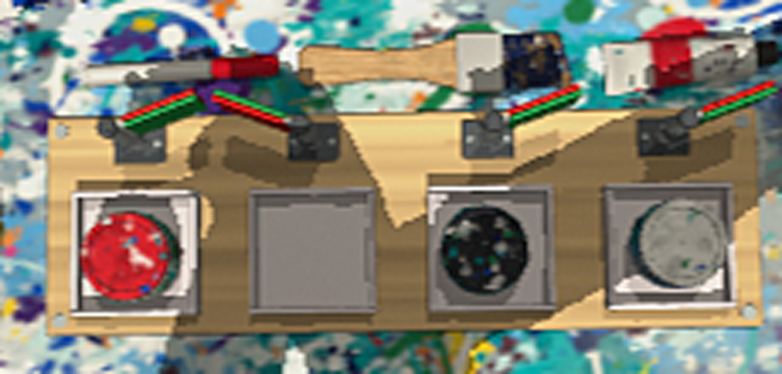

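View pics/s8.png

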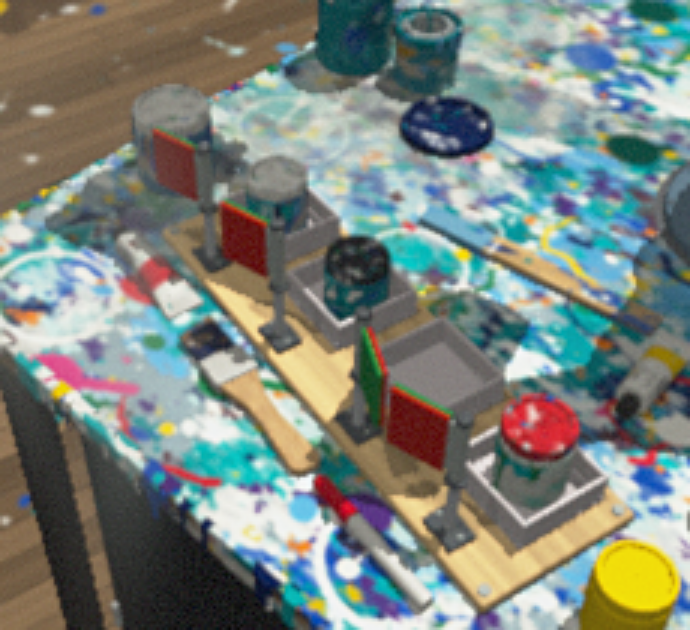

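All four tags sit at the right stops: the full bins show green to the robot and the empty bin shows red. The pots and the items behind the board have not moved.

```bash
python3 -c "
from station import env
print(env.sign_off())"
```

```text
the job is handed in; nothing more can be done
None
```

The tags are set and the job is handed in: the three full bins show green towards the robot and the empty bin (second from the left) shows red. The two wrong tags were those of the black-lid and white-lid bins. I pushed each with the shut fingertips, from its red stop round the back of the pin to its green stop. The other two tags were already right and I left them alone.

- **Tag angles:** the last top picture, in row order from left to right, gave 2.44, 0.01, 2.44 and 2.43 rad. The stops are at 2.44 (green) and 0 (red).
- **Bystanders:** by eye in the last top and side pictures, the pots stand in their bins. The tube, brush and marker lie where they were.
- **Force and time:** the highest force I read was about 15 N, with the fingertips pressing a tag on its stop. The clock was at about 10 s, and the arm ended clear of everything.
- **Disagreement:** my first hand-picked pixel for the second pin's cap was about 15 mm off the bin-based position. The depth reading agreed with the bins, and I did not need that pin. No other check failed.

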